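# Dust off a lens and shut it in its box

## Task

Set the camera lens down upright, glass up and without dropping it, in the middle of the open grey box. Then give it a puff of air: press the black cap of the duster can beside the box all the way down and let it spring back up. Finally shut the box's lid fully, leaving the other things on the bench where they are.

Things in the scene. Friction and masses are not known exactly. Their poses are not given: they have to be found in the camera images.
- lens: Loose camera lens barrel, black, a standing cylinder 50 mm across and 46 mm tall with a ribbed focus ring and round glass on its top face; about 0.18 kg. Origin: centre of its underside; z runs up its axis to the glass. At first it stands glass up on the bench, on the robot's right.
- box: Open-topped grey box fixed to the bench, outside 150 mm (its x) by 180 mm (its y) by 70 mm tall, walls and floor 5 mm thick, empty inside. Origin: centre of its underside on the bench. z up; x points away from the robot towards the lid's hinge.
- box_in (a point): Centre of the box's inner floor, 5 mm above the bench; axes as the box.
- lid (a joint): Angle of the grey lid in rad: 0 shut flat, growing as it opens upward about the hinge on the box's far (+x) rim; starts at 1.6 to 1.85, leaning slightly back. A flat plate 150 by 180 mm, 6 mm thick, with a tab 50 mm wide sticking out 15 mm at the middle of its free edge. The hinge is stiff (0.17 N m): the lid stays where it is left and must be pushed from behind all the way down.
- lid_hinge (a point): Middle of the lid's hinge line, at the top of the box's far wall, 70.5 mm above the bench, 75 mm along box x from the box's centre. The lid's underside lies through it; the hinge line runs along box y.
- lid_edge (a point): Middle of the lid's free edge on its outer (upper when shut) face, 150 mm from the hinge; moves with the lid.
- can: Duster spray can of bare metal with a white band, 52 mm across, held upright in a dark steel foot 92 mm across fixed to the bench; it stands on the box's left (+y) side, about 200 mm from the box's centre. Origin: centre of the foot's underside. Its -y axis points along the nozzle towards the box.
- cap (a joint): How far the can's sprung black cap is pressed down, in m: 0 up, 0.008 fully down. Its spring pushes back with about 3 N at first and 8.5 N when fully down.
- cap_top (a point): Centre of the flat top of the cap (28 mm across, 22 mm tall), 190 mm above the bench when up. A spout and a thin white straw stick out of the cap's side 50 mm towards the box, sloping down; they move with the cap.
- jar: Bystander: small clear jar with a white lid, 46 mm across, 48 mm tall, loose. Origin: centre of its underside.
- tape: Bystander: roll of brown tape lying flat, 74 mm across, 52 mm hole, 22 mm tall, loose. Origin: centre of its underside.
- driver: Bystander: yellow-handled screwdriver lying in front of the box, 170 mm long, 26 mm thick, loose. Origin: its middle, on the bench.

How it is judged:
On the way, in this order (a step that is already met when the one before it is completed fails the run):
1. the lens stands upright in the middle of the open box, released and at rest (horizontal distance between lens and box_in below 0.03 m and z of lens in the frame of box between 0 and 0.012 m and angle between lens's own z axis and vertical below 0.15 rad and contact force between the fingers and lens below 0.1 N and linear speed of lens below 0.03 m/s and value of joint lid above 1.2 rad), for 0.2 s.
2. the can's cap is pressed down (beyond 6 of its 8 mm) while the lens is in the open box (horizontal distance between lens and box_in below 0.03 m and z of lens in the frame of box between 0 and 0.012 m and angle between lens's own z axis and vertical below 0.15 rad and value of joint lid above 1.2 rad and value of joint cap above 0.006 m), for 0.1 s.
3. the cap has sprung back up, the lid still open (horizontal distance between lens and box_in below 0.03 m and z of lens in the frame of box between 0 and 0.012 m and angle between lens's own z axis and vertical below 0.15 rad and value of joint lid above 1.2 rad and value of joint cap below 0.0015 m), for 0.1 s.
At the end, for the whole second after the job is handed in: The lid is shut (within 0.05 rad of flat), the lens stands upright (within 0.15 rad) on the box's floor within 30 mm of its middle, released and at rest, and the cap is up (within 1.5 mm) (horizontal distance between lens and box_in below 0.03 m and z of lens in the frame of box between 0 and 0.012 m and angle between lens's own z axis and vertical below 0.15 rad and contact force between the fingers and lens below 0.1 N and linear speed of lens below 0.03 m/s and value of joint lid below 0.05 rad and value of joint cap below 0.0015 m); the robot touches nothing.
It fails at once if the lens is dropped or thrown (moving faster than 0.6 m/s out of the fingers) (contact force between the fingers and lens below 0.05 N and linear speed of lens above 0.6 m/s).
It fails at once if the jar is moved by more than 40 mm (distance of jar from where it was at the start of the episode above 0.04 m).
It fails at once if the roll of tape is moved by more than 40 mm (distance of tape from where it was at the start of the episode above 0.04 m).
It fails at once if the screwdriver is moved by more than 40 mm (distance of driver from where it was at the start of the episode above 0.04 m).
It also fails if it takes over 67 s, if anything falls off the work surface, if the arm or the gripper's body presses on something with over 40 N, if the wrist force passes 120 N, or if a joint passes its speed limit or range.

## Robot

A 7-joint arm with a two-finger parallel gripper is mounted at the origin on the work surface. World frame = base frame: x ahead of the robot, y to its left, z up, the work surface at z = 0. Lengths are in m, angles in rad, forces in N, time in s.
With the tool pointing down it reaches from about 0.4 to 0.875 m from the base axis. Payload 19.3 kg.
Tool frame: the origin (TCP) lies at the very end of the fingers, on their centre line; the grasp point (between the pads) lies 19 mm behind it; z points along the fingers, y is the line along which they close (so a half turn about z gives the same grasp; the last joint's range is limited). The gripper opens to 85 mm and grips with 20 to 120 N. Pads are 22 mm wide; open, the fingers measure 114 mm over their backs; the gripper's body (76 mm by 85 mm) begins 54 mm behind the grasp point. The pads swing forward as they close: fully open they stand 13 mm farther back than shut.
Start: joints at [1.061, 0.521, -0.036, 1.599, 0.021, 1.021, -0.113], TCP at [0.266, -0.566, 0.195] pointing down, gripper open.
Joint ranges: [-2.91, 2.91], [-0.3, 2.13], [-1.5, 1.42], [0.17, 2.43], [-1.26, 4.41], [0.16, 1.93], [-2.52, 2.52]. Speed limits (rad/s): [1.89, 1.89, 2.39, 2.39, 3.01, 3.01, 3.01].

## Interface

Orientations are given as [roll, pitch, yaw] about the fixed x, y, z axes, in that order (R = Rz(yaw) Ry(pitch) Rx(roll)).
In Python, from workcell import monitor, optics, workorder gives the robot as it stands.
- The arm moves only by the tool apply_moves, never from a script. Its arguments are lists of equal length, an entry for each row: "linear": the shift along the tool's x, y, z each as a share of 0.1 m, from -1 to 1, a list of three; "delta_rot": the turn, a rotation vector about the tool's x, y, z each as a share of 120 degrees, from -1 to 1, a list of three. A call has exactly 5 rows; each row is the pose to reach, as a shift and turn from the pose commanded when the call began, along the tool's axes at that moment; what a row does not reach only later rows make up. A row lasts 1/12 s, in which the tool goes at most 41.7 mm and 7.16 degrees, less where a joint would pass 70% of its speed; a pose out of reach is approached as far as the arm can. A call with a number of a shift or a turn outside -1 to 1 is refused whole. A call with a gripper value outside its range is refused whole. "gripper" is the opening, from -1 (shut) to 1 (fully open), set as the call begins (left out, the last holds). The fingers move at their own pace and stop on an object; "force" is the grip in N (left out, the last holds). Time passes only in rows, so rows that repeat a pose let the fingers close, or fill a call up. It gives the time, the measured TCP pose, the force, the opening and the grip force at its end, in the units of the state.
- monitor.observe(): the state, without advancing time (a new reading comes with each control period).
- optics.grab_frame(name): name is "scene" or "top" or "wrist"; returns (picture, depth): 384x512x3 uint8, red, green, blue; 384x512 float32, m along the optical axis (not along the pixel's ray), 0 where there is no reading.
- optics.camera_info(name): a dict with "fx", "fy", "cx", "cy" (pixels), "D" ([k1, k2, p1, p2, k3] as OpenCV has them; the pictures are not rectified), "rvec" (rotation vector, rad) and "tvec" (3), from world to camera coordinates, as OpenCV has them; the wrist camera has in their place "T_tool_cam" (4x4, takes a point from camera to tool coordinates, whose origin is the TCP and whose axes are the flange's). Camera axes: x right, y down, z forward; pixel columns grow to the right and rows downward; lengths in m; the calibration is good to about 2 mm. A picture is of the moment at which its call begins: read the wrist's pose just before it. camera_info takes no time and is no camera call.
- workorder.job_done(): hands the job in; it is judged then, once.
The state is a dict: "clock": time; "qpos": joint angles; "qd": joint speeds; "joint_efforts": joint torques, N m; "position": TCP position; "tool_rot": TCP orientation; "force": force on the tool from outside, world axes, zero at the start; "moment": the same for the moment, N m; "grip_width": finger opening in m; "finger_force": force on a finger pad.
Only numpy, scipy, OpenCV 4.12 (cv2) and the standard library are available. Lean on these libraries where they do the work, as an engineer would, in place of code of your own. Each camera call takes 0.05 s, during which the arm holds its last target. There are 200 camera calls.

## Working session

There is one attempt and no reset: what is moved stays moved. The work goes in short steps, Python scripts to look and compute and a tool call to move; the robot and the scene stay as the last step left them, time stands still between calls to the robot, and variables do not carry over. Pictures are saved under pics/ and viewed, at most 10 in all, crops included, and the job is handed in when it is done.

Besides the shell and the picture viewer there is one more tool, called after "Emit:" as name(argument=value, ...) on one line, values as JSON. apply_moves: Moves the arm, as the interface text tells. Its arguments: {"type":"object","properties":{"linear":{"type":"array"},"delta_rot":{"type":"array"},"gripper":{"type":"number"},"force":{"type":"number"}},"required":["linear","delta_rot"]}

```bash
mkdir -p pics
cat > h.py <<'E'
import numpy as np,cv2
from scipy.spatial.transform import Rotation as R
from workcell import monitor,optics,workorder
def cloud(n,d):
    c=optics.camera_info(n);K=np.array([[c['fx'],0,c['cx']],[0,c['fy'],c['cy']],[0,0,1.]])
    h,w=d.shape;g=np.stack(np.meshgrid(np.arange(w),np.arange(h)),-1).reshape(-1,1,2).astype(np.float32)
    u=cv2.undistortPoints(g,K,np.array(c['D'],float))[:,0]
    P=np.c_[u,np.ones(len(u))]*d.reshape(-1,1)
    if 'rvec' in c:
        Rm=cv2.Rodrigues(np.array(c['rvec'],float))[0];W=(P-np.array(c['tvec']).ravel())@Rm
    else:
        T=np.array(c['T_tool_cam']);s=monitor.observe()
        W=(P@T[:3,:3].T+T[:3,3])@R.from_euler('xyz',s['tool_rot']).as_matrix().T+np.array(s['position'])
    W[d.ravel()==0]=np.nan
    return W.reshape(h,w,3)
E
python3 - <<'E'
from h import *
s=monitor.observe();print(s)
for n in('scene','top'):
    p,d=optics.grab_frame(n);np.save(n+'.npy',cloud(n,d));cv2.imwrite(f'pics/{n}.png',p[:,:,::-1])
a=[cv2.imread(f'pics/{n}.png') for n in('scene','top')]
cv2.imwrite('pics/both.png',cv2.resize(np.hstack(a),(800,300)))
E
```

```text
{'clock': 0.0, 'qpos': array([ 1.06082759,  0.52202634, -0.03630748,  1.59995045,  0.02120028,
        1.02112573, -0.11278077]), 'qd': array([-2.12622433e-05, -1.34595805e-03,  1.30803957e-03, -1.56088113e-03,
       -1.93453108e-03,  8.22234400e-05, -1.35179747e-03]), 'joint_efforts': array([ 3.94699919e-04, -9.27101827e+01,  1.97934575e+00, -3.69922149e+01,
        1.76330935e-02,  8.52133351e-03,  4.06969298e-05]), 'position': array([ 0.26588264, -0.56522772,  0.19423891]), 'tool_rot': array([-3.14047133e+00,  9.00497665e-05,  4.39759876e-01]), 'force': array([ 0.15433459,  0.24518224, -0.32551453]), 'moment': array([0.0148212 , 0.01118699, 0.00379611]), 'finger_force': 0.0, 'grip_width': 0.08552433576113841}
```

View pics/top.png

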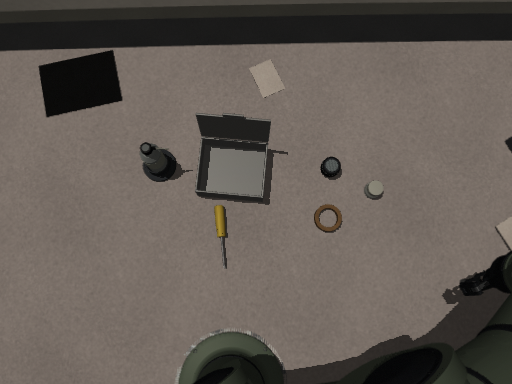

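View pics/scene.png

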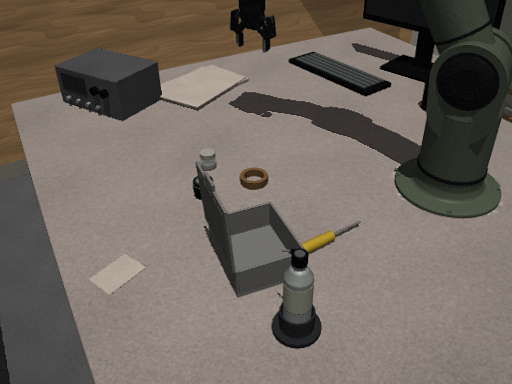

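The top view shows the lens at (331,167), jar (375,190), tape (328,218), box floor around (236,172), lid top edge at y≈117, can foot at (160,165) with its cap at (147,149), and the driver at (222,230). Next I measure these from depth.

Run:
```python
from h import *
np.set_printoptions(precision=4,suppress=True)
W=np.load('top.npy')
def reg(u,v,r,z0,z1):
    P=W[v-r:v+r+1,u-r:u+r+1].reshape(-1,3);P=P[(P[:,2]>z0)&(P[:,2]<z1)];return P
for n,a in dict(lens=(331,167,16,.035,.06),jar=(375,190,14,.035,.06),tape=(328,218,20,.012,.03),driver=(222,236,36,.006,.04),capt=(147,149,12,.18,.2),foot=(160,165,22,.005,.06)).items():
    P=reg(*a);print(n,len(P),P.mean(0),P.min(0),P.max(0),(P.min(0)+P.max(0))/2)
P=reg(233,172,48,.06,.076)  # box rim
r=cv2.minAreaRect((P[:,:2]*1000).astype(np.float32));print('rim',len(P),r)
P=reg(236,172,22,.0,.012);print('floor',P.mean(0))
for u,v in[(147,149),(143,147),(151,150),(200,115),(235,117),(268,122),(200,136),(235,138),(268,140),(192,171),(188,171),(180,173)]:print(u,v,W[v,u])
S=np.load('scene.npy')
for nm,(u,v) in dict(cap=(299,256),lens=(198,188),lidtop=(200,166)).items():print(nm,S[v,u])
```

```text
lens 275 [ 0.5638 -0.2832  0.0456] [ 0.5398 -0.3079  0.0352] [ 0.5885 -0.2593  0.054 ] [ 0.5641 -0.2836  0.0446]
jar 202 [ 0.5    -0.3982  0.0471] [ 0.4804 -0.4209  0.0359] [ 0.5218 -0.3782  0.0571] [ 0.5011 -0.3996  0.0465]
tape 322 [ 0.4265 -0.2712  0.0208] [ 0.39   -0.3071  0.012 ] [ 0.4634 -0.2343  0.0287] [ 0.4267 -0.2707  0.0204]
driver 405 [0.4105 0.0175 0.0192] [ 0.2936 -0.0842  0.006 ] [0.482  0.1101 0.0311] [0.3878 0.0129 0.0186]
capt 120 [0.5865 0.1851 0.1883] [0.5732 0.1648 0.1802] [0.6004 0.1996 0.1949] [0.5868 0.1822 0.1875]
foot 525 [0.5743 0.1768 0.0224] [0.5268 0.129  0.0053] [0.6475 0.2314 0.0579] [0.5872 0.1802 0.0316]
rim 590 ((563.36083984375, -15.350624084472656), (180.04994201660156, 153.03961181640625), 83.05928802490234)
floor [ 0.5638 -0.0269  0.0045]
147 149 [0.5838 0.1825 0.1884]
143 147 [0.5884 0.1918 0.1906]
151 150 [0.5827 0.1742 0.182 ]
200 115 [0.6563 0.052  0.2161]
235 117 [ 0.6454 -0.0312  0.2272]
268 122 [ 0.6351 -0.109   0.2155]
200 136 [ 0.6701  0.0738 -0.0026]
235 138 [ 0.6382 -0.0267  0.0775]
268 140 [ 0.6288 -0.1138  0.0835]
192 171 [ 0.5691  0.0966 -0.001 ]
188 171 [ 0.5695  0.1078 -0.0014]
180 173 [0.5634 0.1294 0.0032]
cap [0.5914 0.1925 0.1892]
lens [ 0.5838 -0.2684  0.0364]
lidtop [ 0.6393 -0.0904  0.2198]
```

Run:
```python
import cv2,numpy as np
t=cv2.imread('pics/top.png');s=cv2.imread('pics/scene.png')
a=cv2.resize(t[100:210,130:280],None,fx=4,fy=4,interpolation=cv2.INTER_CUBIC)
cv2.imwrite('pics/c1.png',a)
```

```text
(no output)
```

View pics/c1.png

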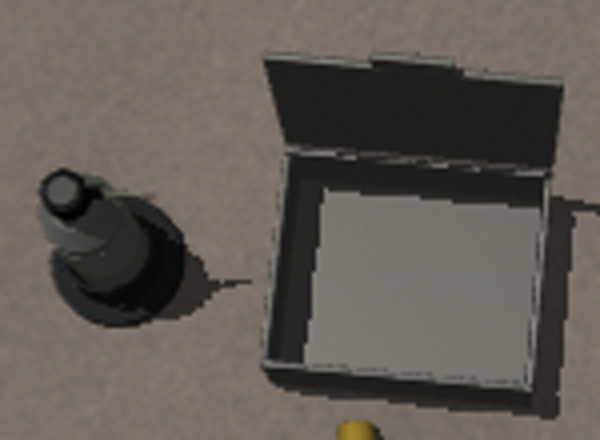

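Measured: the lens is at (0.564, -0.2835). The box centre is about (0.562, -0.015) with yaw about -7°. The cap top is at (0.587, 0.183, 0.19), which agrees with 200 mm along box +y. The lid stands at about 1.63 rad. Next I move above the lens.

Emit:
apply_moves(linear=[[0.2,-0.06,0],[0.4,-0.13,0],[0.6,-0.19,0],[0.8,-0.26,0],[0.97,-0.32,0]], delta_rot=[[0,0,0],[0,0,0],[0,0,0],[0,0,0],[0,0,0]], gripper=1)

```text
clock: 0.52
position: [0.3412, -0.494, 0.1945]
tool_rot: [-3.141, -0.0, 0.44]
force: [-0.2, -0.6, 0.2]
grip_width: 0.0854
finger_force: 0.0
```

Emit:
apply_moves(linear=[[0.2,-0.06,0],[0.4,-0.13,0],[0.6,-0.19,0],[0.8,-0.26,0],[0.97,-0.32,0]], delta_rot=[[0,0,0],[0,0,0],[0,0,0],[0,0,0],[0,0,0]])

```text
clock: 0.93
position: [0.4153, -0.4237, 0.1945]
tool_rot: [-3.141, -0.0, 0.44]
force: [1.3, -0.3, -0.8]
grip_width: 0.0849
finger_force: 0.0
```

Emit:
apply_moves(linear=[[0.2,-0.06,0],[0.4,-0.13,0],[0.6,-0.19,0],[0.8,-0.26,0],[0.97,-0.32,0]], delta_rot=[[0,0,0],[0,0,0],[0,0,0],[0,0,0],[0,0,0]])

```text
clock: 1.35
position: [0.4894, -0.3535, 0.1945]
tool_rot: [-3.141, 0.0, 0.44]
force: [0.1, 0.0, -0.1]
grip_width: 0.0856
finger_force: 0.0
```

Emit:
apply_moves(linear=[[0.2,-0.06,0],[0.4,-0.13,0],[0.6,-0.19,0],[0.8,-0.26,0],[0.97,-0.32,0]], delta_rot=[[0,0,0],[0,0,0],[0,0,0],[0,0,0],[0,0,0]])

```text
clock: 1.77
position: [0.5635, -0.2832, 0.1944]
tool_rot: [-3.141, 0.0, 0.44]
force: [0.5, 0.6, 0.1]
grip_width: 0.0856
finger_force: 0.0
```

Run:
```python
from h import *
np.set_printoptions(precision=4,suppress=True)
p,d=optics.grab_frame('wrist');W=cloud('wrist',d)
m=(W[...,2]>.035)&(W[...,2]<.056)&(np.hypot(W[...,0]-.564,W[...,1]+.2835)<.05);P=W[m]
print(len(P),P.mean(0),P.min(0),P.max(0),cv2.minEnclosingCircle((P[:,:2]*1000).astype(np.float32)))
```

```text
1507 [ 0.5708 -0.2797  0.0463] [ 0.5451 -0.305   0.0369] [ 0.5947 -0.255   0.0491] ((569.855224609375, -280.11767578125), 25.15713119506836)
```

Emit:
apply_moves(linear=[[0,0,0.18],[0,0,0.36],[0,0,0.54],[0,0,0.72],[0,0,0.9]], delta_rot=[[0,0,0],[0,0,0],[0,0,0],[0,0,0],[0,0,0]])

```text
clock: 2.23
position: [0.5623, -0.2845, 0.1037]
tool_rot: [-3.141, 0.0, 0.44]
force: [0.7, -0.5, -0.8]
grip_width: 0.0856
finger_force: 0.0
```

Run:
```python
from h import *
np.set_printoptions(precision=4,suppress=True)
p,d=optics.grab_frame('wrist');W=cloud('wrist',d);cv2.imwrite('pics/w1.png',p[:,:,::-1])
m=(W[...,2]>.035)&(W[...,2]<.056)&(np.hypot(W[...,0]-.564,W[...,1]+.2835)<.05);P=W[m]
print(len(P),P.mean(0),P.min(0),P.max(0),cv2.minEnclosingCircle((P[:,:2]*1000).astype(np.float32)))
c=optics.camera_info('wrist');T=np.array(c['T_tool_cam']);print(T)
s=monitor.observe();Rm=R.from_euler('xyz',s['tool_rot']).as_matrix()
K=np.array([[c['fx'],0,c['cx']],[0,c['fy'],c['cy']],[0,0,1.]])
for X in([.564,-.2835,.046],[.57,-.28,.046],s['position']):
    q=(Rm.T@(np.array(X)-s['position'])-T[:3,3])@T[:3,:3]
    print(cv2.projectPoints(q.reshape(1,3),np.zeros(3),np.zeros(3),K,np.array(c['D'],float))[0].ravel())
```

```text
2714 [ 0.5666 -0.2823  0.0431] [ 0.5406 -0.3074  0.035 ] [ 0.5905 -0.2578  0.0462] ((565.4794921875, -282.76312255859375), 25.16444969177246)
[[ 0.0008 -0.964  -0.2657  0.0679]
 [ 1.      0.001  -0.0006 -0.0003]
 [ 0.0008 -0.2657  0.964  -0.1791]
 [ 0.      0.      0.      1.    ]]
[256.4026 186.7192]
[255.6809 178.5961]
[254.8723 213.7188]
```

View pics/w1.png

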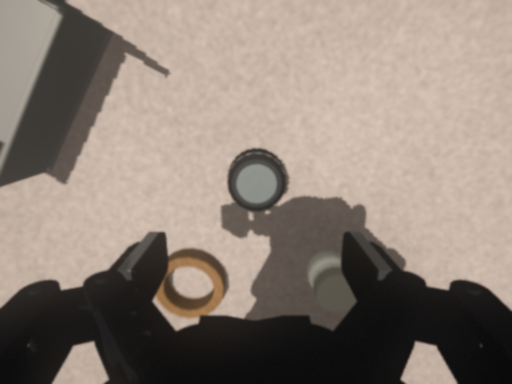

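The lens glass sits at (256,185) in the wrist picture, which agrees with the top estimate, and it is clear of the tape and jar. I descend and grip.

Emit:
apply_moves(linear=[[0.02,0,0.18],[0.02,0,0.36],[0.02,0,0.56],[0.02,0,0.74],[0.02,0,0.91]], delta_rot=[[0,0,0],[0,0,0],[0,0,0],[0,0,0],[0,0,0]])

```text
clock: 2.7
position: [0.5643, -0.2837, 0.0131]
tool_rot: [-3.141, 0.0, 0.44]
force: [-0.3, 0.8, -0.6]
grip_width: 0.0853
finger_force: 0.0
```

Emit:
apply_moves(linear=[[0,0,0],[0,0,0],[0,0,0],[0,0,0],[0,0,0]], delta_rot=[[0,0,0],[0,0,0],[0,0,0],[0,0,0],[0,0,0]], gripper=-1, force=30)

```text
clock: 3.12
position: [0.565, -0.284, 0.015]
tool_rot: [3.14, -0.001, 0.44]
force: [-0.6, 0.4, 0.6]
grip_width: 0.0252
finger_force: 0.0
```

Emit:
apply_moves(linear=[[0,0,0],[0,0,0],[0,0,0],[0,0,0],[0,0,0]], delta_rot=[[0,0,0],[0,0,0],[0,0,0],[0,0,0],[0,0,0]])

```text
clock: 3.53
position: [0.5645, -0.2837, 0.0139]
tool_rot: [3.142, -0.0, 0.44]
force: [-0.1, 1.0, 0.4]
grip_width: 0.0001
finger_force: 0.0
```

The gripper closed on nothing, so I look before doing anything else.

Run:
```python
from h import *
p,d=optics.grab_frame('wrist');a=p[:,:,::-1]
p,d=optics.grab_frame('scene');b=cv2.resize(p[110:230,150:310,::-1],(512,384))
cv2.imwrite('pics/w2.png',cv2.resize(np.hstack([a,b]),(800,300)))
```

```text
(no output)
```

View pics/w2.png

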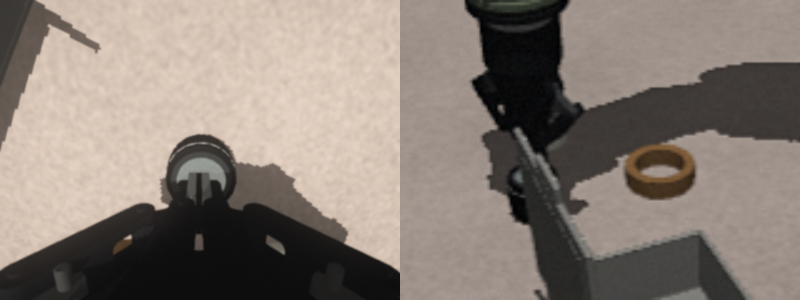

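Run:
```python
from h import *
np.set_printoptions(precision=4,suppress=True)
print(monitor.observe()['position'],monitor.observe()['qpos'])
for n in('wrist','scene','top'):
    p,d=optics.grab_frame(n);W=cloud(n,d);np.save(n+'2.npy',W)
    m=(W[...,2]>.03)&(W[...,2]<.056)&(np.hypot(W[...,0]-.574,W[...,1]+.279)<.05);P=W[m]
    if len(P):print(n,len(P),P.mean(0),P.min(0),P.max(0),cv2.minEnclosingCircle((P[:,:2]*1000).astype(np.float32)))
W=np.load('wrist2.npy')
for v in range(170,300,10):print(v,W[v,256])
```

```text
[ 0.5645 -0.2837  0.0138] [ 0.4324  0.7575 -0.0911  1.6992  0.0983  0.6893 -0.8409]
wrist 4212 [ 0.5771 -0.2797  0.0451] [ 0.5459 -0.3086  0.0301] [ 0.5934 -0.2578  0.056 ] ((569.0338745117188, -282.84271240234375), 25.895605087280273)
scene 80 [ 0.5788 -0.2802  0.0416] [ 0.542  -0.3053  0.03  ] [ 0.5902 -0.2631  0.0479] ((565.5994262695312, -280.4930114746094), 25.48554229736328)
top 23 [ 0.5461 -0.2723  0.0418] [ 0.5406 -0.2785  0.0313] [ 0.5518 -0.2642  0.0486] ((545.4535522460938, -271.9622802734375), 8.101396560668945)
170 [ 0.5882 -0.2733 -0.0013]
180 [ 0.5894 -0.2726  0.032 ]
190 [ 0.5876 -0.2734  0.0457]
200 [ 0.5832 -0.2754  0.0477]
210 [ 0.5781 -0.2778  0.0474]
220 [ 0.5732 -0.2802  0.0479]
230 [ 0.5753 -0.2791  0.0661]
240 [ 0.5753 -0.279   0.0769]
250 [ 0.5748 -0.2792  0.085 ]
260 [ 0.5727 -0.2802  0.089 ]
270 [ 0.5679 -0.2824  0.0876]
280 [ 0.5642 -0.2842  0.0884]
290 [ 0.5596 -0.2864  0.0879]
```

Run:
```python
from h import *
np.set_printoptions(precision=3,suppress=True)
s=monitor.observe();Rm=R.from_euler('xyz',s['tool_rot']).as_matrix()
W=np.load('wrist2.npy');Q=(W-s['position'])@Rm
for v in range(200,280,6):print(v,*[str((Q[v,u]*1000).round()) for u in(232,240,246,252,256,260,266,272)])
p,d=optics.grab_frame('wrist')
cv2.imwrite('pics/w3.png',cv2.resize(p[150:310,140:380,::-1],(780,520),interpolation=cv2.INTER_CUBIC))
```

```text
200 [ 20. -12. -33.] [ 20.  -8. -33.] [ 20.  -5. -32.] [ 20.  -2. -32.] [ 20.   1. -34.] [ 20.   3. -32.] [ 20.   6. -33.] [ 20.   9. -32.]
206 [ 17. -12. -33.] [ 17.  -8. -33.] [ 17.  -5. -34.] [ 17.  -2. -34.] [ 17.   1. -33.] [ 17.   3. -33.] [ 17.   6. -34.] [ 17.   9. -33.]
212 [ 13. -12. -33.] [ 14.  -8. -34.] [ 13.  -5. -33.] [ 13.  -2. -33.] [ 13.   1. -33.] [ 14.   3. -33.] [ 14.   6. -34.] [ 14.   9. -33.]
218 [ 10. -12. -33.] [ 10.  -8. -34.] [ 10.  -5. -34.] [ 10.  -2. -34.] [ 10.   1. -33.] [ 10.   3. -33.] [ 10.   6. -33.] [ 10.   9. -33.]
224 [  7. -12. -33.] [  7.  -8. -34.] [ 12.  -4. -45.] [ 12.  -1. -46.] [ 12.   1. -46.] [ 11.   3. -44.] [ 11.   5. -44.] [  7.   9. -34.]
230 [  3. -12. -34.] [  3.  -8. -34.] [ 11.  -4. -52.] [ 12.  -1. -52.] [ 12.   0. -52.] [ 12.   2. -53.] [ 11.   5. -52.] [  3.   9. -33.]
236 [  7. -11. -50.] [ 12.  -7. -59.] [ 11.  -4. -58.] [ 11.  -1. -58.] [ 11.   0. -58.] [ 11.   2. -58.] [ 11.   5. -58.] [  8.   8. -51.]
242 [  8. -10. -57.] [ 12.  -6. -65.] [ 11.  -4. -64.] [ 11.  -1. -64.] [ 11.   0. -64.] [ 12.   2. -65.] [ 12.   5. -65
[... 159 characters left out ...]

254 [ 14.  -9. -81.] [ 13.  -6. -77.] [ 11.  -4. -73.] [ 11.  -1. -74.] [ 11.   0. -74.] [ 11.   2. -74.] [ 11.   4. -75.] [ 14.   6. -80.]
260 [ 14.  -8. -84.] [ 13.  -6. -82.] [ 13.  -3. -82.] [  8.  -1. -74.] [  9.   0. -75.] [ 12.   2. -81.] [ 12.   4. -81.] [ 14.   6. -83.]
266 [ 12.  -8. -85.] [ 12.  -5. -86.] [ 13.  -3. -86.] [  5.  -1. -74.] [  6.   0. -74.] [ 11.   2. -83.] [ 12.   4. -85.] [ 13.   6. -86.]
272 [ 13.  -8. -90.] [ 12.  -5. -89.] [ 12.  -3. -89.] [  3.  -1. -74.] [  3.   0. -75.] [  8.   2. -83.] [ 12.   4. -89.] [ 13.   6. -90.]
278 [ 12.  -8. -93.] [ 12.  -5. -93.] [ 12.  -3. -92.] [  0.  -1. -74.] [  0.   0. -74.] [  6.   2. -84.] [ 12.   4. -93.] [ 13.   6. -93.]
```

View pics/w3.png

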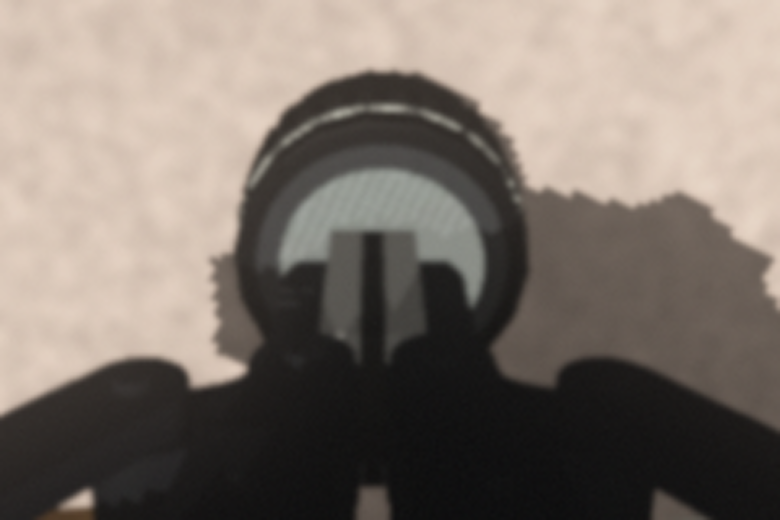

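The lens hasn't moved. The shut fingertips show up about 42 mm behind the nominal TCP, at z≈0.056 and above the lens, so the real fingers are shorter than stated. I'll open and go about 44 mm lower, watching the force.

Emit:
apply_moves(linear=[[0,0,0],[0,0,0],[0,0,0],[0,0,0],[0,0,0]], delta_rot=[[0,0,0],[0,0,0],[0,0,0],[0,0,0],[0,0,0]], gripper=1)

```text
clock: 4.25
position: [0.5645, -0.2837, 0.0138]
tool_rot: [-3.142, -0.0, 0.44]
force: [0.5, -0.7, -0.1]
grip_width: 0.0604
finger_force: 0.0
```

Emit:
apply_moves(linear=[[0.01,0,0],[0.02,0,0],[0.02,0,0],[0.02,0,0],[0.02,0,0]], delta_rot=[[0,0,0],[0,0,0],[0,0,0],[0,0,0],[0,0,0]])

```text
clock: 4.67
position: [0.5663, -0.2828, 0.0138]
tool_rot: [-3.142, 0.0, 0.44]
force: [-0.5, -0.4, -0.6]
grip_width: 0.0857
finger_force: 0.0
```

Emit:
apply_moves(linear=[[0,0,0.06],[0,0,0.12],[0,0,0.18],[0,0,0.24],[0,0,0.25]], delta_rot=[[0,0,0],[0,0,0],[0,0,0],[0,0,0],[0,0,0]])

```text
clock: 5.08
position: [0.5655, -0.2825, -0.0128]
tool_rot: [-3.14, 0.001, 0.44]
force: [-0.3, -0.1, 0.4]
grip_width: 0.0855
finger_force: 0.0
```

Emit:
apply_moves(linear=[[0,0,0.05],[0,0,0.1],[0,0,0.15],[0,0,0.18],[0,0,0.18]], delta_rot=[[0,0,0],[0,0,0],[0,0,0],[0,0,0],[0,0,0]])

```text
clock: 5.5
position: [0.5659, -0.2826, -0.03]
tool_rot: [-3.141, 0.001, 0.44]
force: [0.2, -0.2, -0.0]
grip_width: 0.0852
finger_force: 0.0
```

Emit:
apply_moves(linear=[[0,0,0],[0,0,0],[0,0,0],[0,0,0],[0,0,0]], delta_rot=[[0,0,0],[0,0,0],[0,0,0],[0,0,0],[0,0,0]], gripper=-1, force=30)

```text
clock: 5.92
position: [0.5666, -0.283, -0.0287]
tool_rot: [3.141, -0.0, 0.44]
force: [-0.5, -0.1, 6.0]
grip_width: 0.0492
finger_force: 31.0
```

Emit:
apply_moves(linear=[[0,0,0],[0,0,0],[0,0,0],[0,0,0],[0,0,0]], delta_rot=[[0,0,0],[0,0,0],[0,0,0],[0,0,0],[0,0,0]])

```text
clock: 6.33
position: [0.5665, -0.283, -0.0287]
tool_rot: [3.141, -0.0, 0.44]
force: [-1.2, -0.1, 5.5]
grip_width: 0.0491
finger_force: 31.0
```

The lens is gripped at 49 mm. I lift it, then turn the hand to yaw ≈1.445 so the camera stays clear of the lid.

Emit:
apply_moves(linear=[[0,0,-0.1],[0,0,-0.25],[0,0,-0.45],[0,0,-0.65],[0,0,-0.8]], delta_rot=[[0,0,0],[0,0,0],[0,0,0],[0,0,0],[0,0,0]])

```text
clock: 6.75
position: [0.5665, -0.283, 0.0529]
tool_rot: [3.141, -0.001, 0.44]
force: [0.7, -0.2, -2.5]
grip_width: 0.0492
finger_force: 31.9
```

Emit:
apply_moves(linear=[[0,0,-0.1],[0,0,-0.2],[0,0,-0.3],[0,0,-0.4],[0,0,-0.5]], delta_rot=[[0,0,-0.04],[0,0,-0.09],[0,0,-0.14],[0,0,-0.19],[0,0,-0.24]])

```text
clock: 7.17
position: [0.566, -0.2828, 0.1019]
tool_rot: [3.141, 0.0, 0.948]
force: [0.2, 0.4, -2.9]
grip_width: 0.0494
finger_force: 31.9
```

Emit:
apply_moves(linear=[[0,0,0],[0,0,0],[0,0,0],[0,0,0],[0,0,0]], delta_rot=[[0,0,-0.05],[0,0,-0.1],[0,0,-0.15],[0,0,-0.2],[0,0,-0.24]])

```text
clock: 7.58
position: [0.566, -0.283, 0.1014]
tool_rot: [-3.142, 0.0, 1.451]
force: [-0.1, -0.0, -2.3]
grip_width: 0.0494
finger_force: 32.0
```

Emit:
apply_moves(linear=[[0.13,-0.02,0],[0.3,-0.04,0],[0.5,-0.07,0],[0.7,-0.1,0],[0.88,-0.13,0]], delta_rot=[[0,0,0],[0,0,0],[0,0,0],[0,0,0],[0,0,0]])

```text
clock: 8.0
position: [0.5642, -0.1921, 0.1013]
tool_rot: [3.142, -0.0, 1.444]
force: [0.2, 0.2, -1.8]
grip_width: 0.0491
finger_force: 31.9
```

Emit:
apply_moves(linear=[[0.18,-0.02,0],[0.36,-0.04,0],[0.54,-0.07,0],[0.72,-0.1,0],[0.88,-0.13,0]], delta_rot=[[0,0,0],[0,0,0],[0,0,0],[0,0,0],[0,0,0]])

```text
clock: 8.42
position: [0.5622, -0.1032, 0.1013]
tool_rot: [3.142, -0.0, 1.444]
force: [0.7, -0.2, -1.8]
grip_width: 0.0491
finger_force: 31.9
```

Emit:
apply_moves(linear=[[0.18,-0.02,0],[0.36,-0.04,0],[0.54,-0.07,0],[0.72,-0.1,0],[0.88,-0.13,0]], delta_rot=[[0,0,0],[0,0,0],[0,0,0],[0,0,0],[0,0,0]])

```text
clock: 8.83
position: [0.5603, -0.0143, 0.1013]
tool_rot: [3.141, -0.0, 1.444]
force: [0.1, 0.4, -2.0]
grip_width: 0.0494
finger_force: 31.9
```

Emit:
apply_moves(linear=[[0,0,0.2],[0,0,0.4],[0,0,0.6],[0,0,0.8],[0,0,1.0]], delta_rot=[[0,0,0],[0,0,0],[0,0,0],[0,0,0],[0,0,0]])

```text
clock: 9.25
position: [0.5605, -0.0156, 0.0005]
tool_rot: [3.141, 0.0, 1.444]
force: [0.1, -0.0, -2.9]
grip_width: 0.049
finger_force: 31.9
```

Touchdown is expected at TCP z≈-0.024, so I go slowly from here.

Emit:
apply_moves(linear=[[0,0,0.06],[0,0,0.12],[0,0,0.17],[0,0,0.2],[0,0,0.21]], delta_rot=[[0,0,0],[0,0,0],[0,0,0],[0,0,0],[0,0,0]])

```text
clock: 9.67
position: [0.5609, -0.016, -0.0199]
tool_rot: [3.141, -0.0, 1.445]
force: [0.5, -0.3, -2.6]
grip_width: 0.0491
finger_force: 32.0
```

Emit:
apply_moves(linear=[[0,0,0.01],[0,0,0.02],[0,0,0.03],[0,0,0.03],[0,0,0.03]], delta_rot=[[0,0,0],[0,0,0],[0,0,0],[0,0,0],[0,0,0]])

```text
clock: 10.08
position: [0.5608, -0.0161, -0.0231]
tool_rot: [3.141, -0.0, 1.445]
force: [0.9, -0.4, -2.9]
grip_width: 0.049
finger_force: 32.0
```

Emit:
apply_moves(linear=[[0,0,0.01],[0,0,0.01],[0,0,0.02],[0,0,0.02],[0,0,0.02]], delta_rot=[[0,0,0],[0,0,0],[0,0,0],[0,0,0],[0,0,0]])

```text
clock: 10.5
position: [0.5609, -0.0161, -0.0238]
tool_rot: [3.141, 0.0, 1.445]
force: [-9.5, -0.4, 28.8]
grip_width: 0.0491
finger_force: 34.8
```

The lens is on the floor. I back off 1 mm to relieve the force and release.

Emit:
apply_moves(linear=[[0,0,-0.01],[0,0,-0.01],[0,0,-0.01],[0,0,-0.01],[0,0,-0.01]], delta_rot=[[0,0,0],[0,0,0],[0,0,0],[0,0,0],[0,0,0]])

```text
clock: 10.92
position: [0.561, -0.016, -0.0237]
tool_rot: [3.141, 0.0, 1.445]
force: [-3.1, 0.1, 12.1]
grip_width: 0.0494
finger_force: 33.3
```

Emit:
apply_moves(linear=[[0,0,0],[0,0,0],[0,0,0],[0,0,0],[0,0,0]], delta_rot=[[0,0,0],[0,0,0],[0,0,0],[0,0,0],[0,0,0]], gripper=0.8)

```text
clock: 11.33
position: [0.5629, -0.016, -0.0236]
tool_rot: [3.138, -0.001, 1.445]
force: [9.6, -2.0, 3.6]
grip_width: 0.0765
finger_force: 3.3
```

Emit:
apply_moves(linear=[[0,0,0],[0,0,-0.05],[0,0,-0.15],[0,0,-0.3],[0,0,-0.4]], delta_rot=[[0,0,0],[0,0,0],[0,0,0],[0,0,0],[0,0,0]])

```text
clock: 11.75
position: [0.5608, -0.0159, 0.0172]
tool_rot: [3.141, -0.0, 1.445]
force: [0.7, -0.5, 0.9]
grip_width: 0.0768
finger_force: 0.0
```

Emit:
apply_moves(linear=[[0,0,-0.2],[0,0,-0.4],[0,0,-0.6],[0,0,-0.8],[0,0,-1.0]], delta_rot=[[0,0,0],[0,0,0],[0,0,0],[0,0,0],[0,0,0]])

```text
clock: 12.17
position: [0.5604, -0.016, 0.1174]
tool_rot: [3.141, -0.0, 1.445]
force: [0.0, 0.4, -0.2]
grip_width: 0.0765
finger_force: 0.0
```

Emit:
apply_moves(linear=[[0,0,-0.2],[0,0,-0.4],[0,0,-0.6],[0,0,-0.8],[0,0,-1.0]], delta_rot=[[0,0,0],[0,0,0],[0,0,0],[0,0,0],[0,0,0]], gripper=-1)

```text
clock: 12.58
position: [0.5603, -0.016, 0.2174]
tool_rot: [3.141, -0.0, 1.445]
force: [-0.0, -0.9, -0.7]
grip_width: 0.0162
finger_force: 0.0
```

Run:
```python
from h import *
np.set_printoptions(precision=4,suppress=True)
p,d=optics.grab_frame('wrist');W=cloud('wrist',d);cv2.imwrite('pics/w4.png',p[:,:,::-1])
m=(W[...,2]>.035)&(W[...,2]<.06)&(np.hypot(W[...,0]-.561,W[...,1]+.016)<.045);P=W[m]
print(len(P),P.mean(0),P.min(0),P.max(0),np.median(P[:,2]))
```

```text
1409 [ 0.5641 -0.0135  0.0545] [ 0.5378 -0.0403  0.0352] [0.5896 0.0106 0.0585] 0.0552584973200681
```

View pics/w4.png

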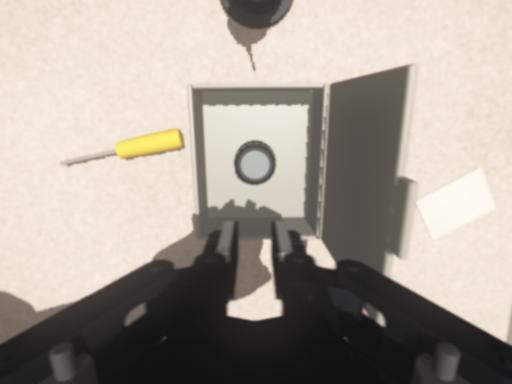

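The lens stands upright at the box centre, with its glass at (256,162) in the picture. Next I move over the cap.

Emit:
apply_moves(linear=[[0.2,0,0],[0.4,0,0],[0.6,0.01,0],[0.8,0.01,0],[1.0,0.01,0]], delta_rot=[[0,0,0],[0,0,0],[0,0,0],[0,0,0],[0,0,0]])

```text
clock: 13.05
position: [0.574, 0.084, 0.2162]
tool_rot: [3.141, 0.0, 1.445]
force: [-0.6, -0.1, -0.8]
grip_width: 0.0002
finger_force: 0.0
```

Run:
```python
from h import *
np.set_printoptions(precision=4,suppress=True)
print(monitor.observe()['position'],monitor.observe()['grip_width'])
p,d=optics.grab_frame('wrist');W=cloud('wrist',d)
m=(W[...,2]>.18)&(W[...,2]<.2)&(np.hypot(W[...,0]-.587,W[...,1]-.183)<.035);P=W[m]
print(len(P),P.mean(0),P.min(0),P.max(0),np.median(P[:,2]))
```

```text
[0.574  0.084  0.2162] 0.00022082774862780094
1705 [0.5891 0.1899 0.1897] [0.5752 0.1681 0.18  ] [0.6027 0.2059 0.193 ] 0.1903808576306853
```

Emit:
apply_moves(linear=[[0.2,0,0],[0.4,0,0],[0.6,0,0],[0.8,0.01,0],[1.0,0.01,0]], delta_rot=[[0,0,0],[0,0,0],[0,0,0],[0,0,0],[0,0,0]])

```text
clock: 13.52
position: [0.5877, 0.1829, 0.2162]
tool_rot: [3.142, 0.0, 1.445]
force: [-0.6, 0.1, 0.4]
grip_width: -0.0002
finger_force: 0.0
```

Emit:
apply_moves(linear=[[0.03,0,0.15],[0.03,0,0.3],[0.03,0,0.45],[0.03,0,0.55],[0.03,0,0.6]], delta_rot=[[0,0,0],[0,0,0],[0,0,0],[0,0,0],[0,0,0]])

```text
clock: 13.93
position: [0.5875, 0.1848, 0.1547]
tool_rot: [-3.14, 0.001, 1.445]
force: [-0.3, -0.4, -0.3]
grip_width: 0.0003
finger_force: 0.0
```

Emit:
apply_moves(linear=[[0,0,0.03],[0,0,0.06],[0,0,0.09],[0,0,0.12],[0,0,0.13]], delta_rot=[[0,0,0],[0,0,0],[0,0,0],[0,0,0],[0,0,0]])

```text
clock: 14.35
position: [0.5885, 0.1851, 0.1452]
tool_rot: [3.14, -0.0, 1.445]
force: [-14.9, -6.7, 41.4]
grip_width: -0.0
finger_force: 20.6
```

It is firmly bottomed at 41 N, so I ease off 2 mm and check.

Emit:
apply_moves(linear=[[0,0,-0.02],[0,0,-0.02],[0,0,-0.02],[0,0,-0.02],[0,0,-0.02]], delta_rot=[[0,0,0],[0,0,0],[0,0,0],[0,0,0],[0,0,0]])

```text
clock: 14.77
position: [0.5884, 0.1851, 0.1459]
tool_rot: [3.141, -0.0, 1.445]
force: [-4.5, -2.0, 8.3]
grip_width: 0.0002
finger_force: 4.0
```

Run:
```python
from h import *
p,d=optics.grab_frame('scene');b=cv2.resize(p[200:330,220:380,::-1],(800,600)[0:2],interpolation=cv2.INTER_CUBIC)
cv2.imwrite('pics/s2.png',b)
```

```text
(no output)
```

View pics/s2.png

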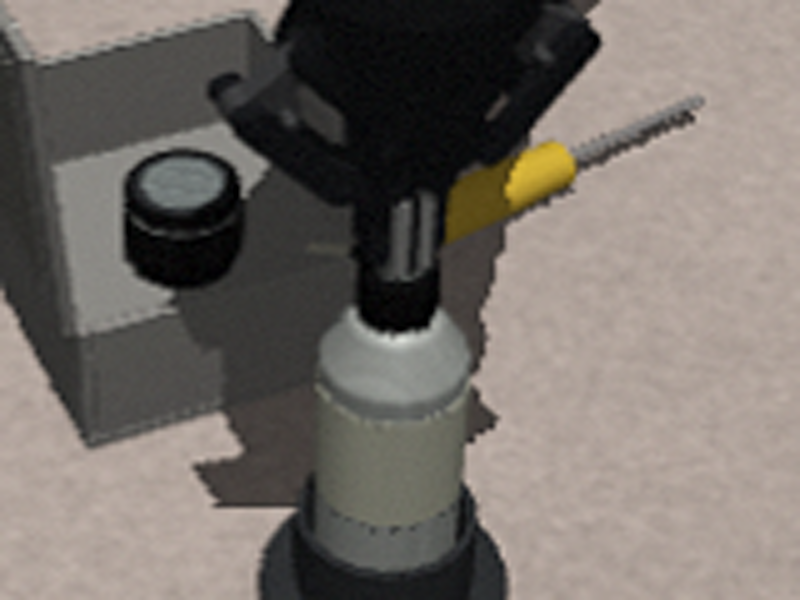

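The fingertips sit squarely on the cap and the 8.3 N reading means it's nearly fully down. It was held there for 0.4 s. Now I release it, turn the hand 90° so its linkages run parallel to the lid, and go behind the lid.

Emit:
apply_moves(linear=[[0,0,-0.1],[0,0,-0.3],[0,0,-0.5],[0,0,-0.75],[0,0,-1.0]], delta_rot=[[0,0,0],[0,0,0],[0,0,0],[0,0,0],[0,0,0]])

```text
clock: 15.23
position: [0.5881, 0.1852, 0.2468]
tool_rot: [3.141, -0.0, 1.445]
force: [0.4, -0.7, -0.0]
grip_width: 0.0001
finger_force: 0.0
```

Emit:
apply_moves(linear=[[0,0,-0.1],[0,0,-0.2],[0,0,-0.3],[0,0,-0.4],[0,0,-0.5]], delta_rot=[[0,0,0.05],[0,0,0.1],[0,0,0.15],[0,0,0.2],[0,0,0.25]])

```text
clock: 15.65
position: [0.5882, 0.1853, 0.2964]
tool_rot: [3.141, -0.001, 0.916]
force: [-0.1, 0.4, -0.7]
grip_width: 0.0002
finger_force: 0.0
```

Emit:
apply_moves(linear=[[0,0,0],[0,0,0],[0,0,0],[0,0,0],[0,0,0]], delta_rot=[[0,0,0.05],[0,0,0.1],[0,0,0.15],[0,0,0.2],[0,0,0.25]])

```text
clock: 16.07
position: [0.5882, 0.1853, 0.2959]
tool_rot: [-3.141, -0.001, 0.393]
force: [0.6, -0.9, -0.5]
grip_width: 0.0002
finger_force: 0.0
```

Emit:
apply_moves(linear=[[0,0,0],[0,0,0],[0,0,0],[0,0,0],[0,0,0]], delta_rot=[[0,0,0.05],[0,0,0.1],[0,0,0.15],[0,0,0.2],[0,0,0.25]])

```text
clock: 16.48
position: [0.5882, 0.1853, 0.2959]
tool_rot: [-3.141, -0.001, -0.131]
force: [0.3, -0.2, 0.3]
grip_width: -0.0001
finger_force: 0.0
```

Emit:
apply_moves(linear=[[0.14,0.2,0],[0.28,0.4,0],[0.42,0.6,0],[0.56,0.8,0],[0.7,1.0,0]], delta_rot=[[0,0,0],[0,0,0],[0,0,0],[0,0,0],[0,0,0]])

```text
clock: 16.9
position: [0.6456, 0.0763, 0.296]
tool_rot: [-3.141, -0.001, -0.125]
force: [-0.9, 0.2, 0.0]
grip_width: 0.0002
finger_force: 0.0
```

Emit:
apply_moves(linear=[[0.14,0.2,0],[0.28,0.4,0],[0.42,0.6,0],[0.56,0.8,0],[0.72,1.0,0]], delta_rot=[[0,0,0],[0,0,0],[0,0,0],[0,0,0],[0,0,0]])

```text
clock: 17.32
position: [0.7043, -0.0321, 0.2961]
tool_rot: [-3.141, -0.001, -0.125]
force: [-0.7, 0.4, 0.6]
grip_width: -0.0002
finger_force: 0.0
```

Run:
```python
from h import *
np.set_printoptions(precision=4,suppress=True)
s=monitor.observe();print(s['position'],s['qpos'])
o=np.array([.562,-.0155]);a=-.126;ex=np.array([np.cos(a),np.sin(a)]);ey=np.array([-ex[1],ex[0]])
for n in('top','scene'):
    p,d=optics.grab_frame(n);W=cloud(n,d);P=W.reshape(-1,3);q=P[:,:2]-o;x=q@ex;y=q@ey
    m=(P[:,2]>.09)&(P[:,2]<.24)&(abs(y)<.088)&(x>.05)&(x<.115)
    if m.sum()>20:
        f=np.polyfit(P[m,2],x[m],1);print(n,m.sum(),f,'angle',np.pi/2+np.arctan(f[0]),'x at .2',np.polyval(f,.2),P[m,2].max())
    c=W[130:160,130:165].reshape(-1,3) if n=='top' else W[245:265,285:312].reshape(-1,3)
    c=c[(c[:,2]>.17)&(c[:,2]<.21)]
    if len(c):print('cap top',np.percentile(c[:,2],[50,90]))
```

```text
[ 0.7043 -0.0321  0.2961] [ 0.0038  0.588  -0.0746  1.2219  0.0421  1.332  -1.7644]
cap top [0.1884 0.1915]
scene 1169 [0.0513 0.0784] angle 1.6220193066200002 x at .2 0.0886397289376874 0.236331862300757
cap top [0.1882 0.1905]
```

The cap is back up at 0.190 and the lid angle is 1.62 rad. Now I go down behind the lid and push it along an arc.

Emit:
apply_moves(linear=[[0,0,0.2],[0,0,0.4],[0,0,0.6],[0,0,0.8],[0,0,1.0]], delta_rot=[[0,0,0],[0,0,0],[0,0,0],[0,0,0],[0,0,0]])

```text
clock: 17.83
position: [0.704, -0.0306, 0.1949]
tool_rot: [-3.141, -0.001, -0.125]
force: [0.2, -1.0, -0.1]
grip_width: 0.0003
finger_force: 0.0
```

Emit:
apply_moves(linear=[[0,0,0.08],[0,0,0.16],[0,0,0.24],[0,0,0.3],[0,0,0.32]], delta_rot=[[0,0,0],[0,0,0],[0,0,0],[0,0,0],[0,0,0]])

```text
clock: 18.25
position: [0.7039, -0.031, 0.1625]
tool_rot: [-3.141, 0.0, -0.126]
force: [0.1, 0.3, -0.8]
grip_width: -0.0002
finger_force: 0.0
```

Emit:
apply_moves(linear=[[-0.18,0,0],[-0.36,0,0],[-0.54,0,0],[-0.76,0,0.03],[-0.98,0,0.06]], delta_rot=[[0,0,0],[0,0,0],[0,0,0],[0,0,0],[0,0,0]])

```text
clock: 18.67
position: [0.6066, -0.0187, 0.1576]
tool_rot: [-3.141, -0.002, -0.126]
force: [2.6, 0.2, -0.5]
grip_width: 0.0
finger_force: 0.7
```

Contact is light at 2.6 N, as expected. I continue along the arc.

Emit:
apply_moves(linear=[[-0.24,0,0.11],[-0.44,0,0.26],[-0.62,0,0.45],[-0.75,0,0.67],[-0.75,0,0.67]], delta_rot=[[0,0,0],[0,0,0],[0,0,0],[0,0,0],[0,0,0]])

```text
clock: 19.08
position: [0.529, -0.0092, 0.0876]
tool_rot: [3.141, 0.004, -0.125]
force: [0.9, 0.2, -0.1]
grip_width: -0.0
finger_force: 0.0
```

Emit:
apply_moves(linear=[[-0.05,0,0.1],[-0.08,0,0.2],[-0.1,0,0.3],[-0.11,0,0.38],[-0.11,0,0.42]], delta_rot=[[0,0,0],[0,0,0],[0,0,0],[0,0,0],[0,0,0]])

```text
clock: 19.5
position: [0.5215, -0.008, 0.0472]
tool_rot: [-3.142, 0.0, -0.126]
force: [-0.3, -0.3, 1.3]
grip_width: 0.0
finger_force: 0.3
```

Emit:
apply_moves(linear=[[0,0,0.02],[0,0,0.04],[0,0,0.05],[0,0,0.06],[0,0,0.07]], delta_rot=[[0,0,0],[0,0,0],[0,0,0],[0,0,0],[0,0,0]])

```text
clock: 19.92
position: [0.5217, -0.008, 0.041]
tool_rot: [-3.141, -0.0, -0.126]
force: [-1.0, -0.0, 0.3]
grip_width: 0.0
finger_force: 0.3
```

Emit:
apply_moves(linear=[[0,0,0.01],[0,0,0.01],[0,0,0.02],[0,0,0.02],[0,0,0.03]], delta_rot=[[0,0,0],[0,0,0],[0,0,0],[0,0,0],[0,0,0]])

```text
clock: 20.33
position: [0.5218, -0.008, 0.0393]
tool_rot: [-3.142, -0.001, -0.126]
force: [-15.9, -0.5, 55.8]
grip_width: 0.0
finger_force: 28.1
```

The lid is down on the rim. I retreat upward and check it.

Emit:
apply_moves(linear=[[0,0,-0.03],[0,0,-0.15],[0,0,-0.3],[0,0,-0.5],[0,0,-0.7]], delta_rot=[[0,0,0],[0,0,0],[0,0,0],[0,0,0],[0,0,0]])

```text
clock: 20.75
position: [0.5212, -0.0081, 0.1085]
tool_rot: [3.142, 0.0, -0.126]
force: [-0.9, 0.1, 0.5]
grip_width: -0.0001
finger_force: 0.0
```

Emit:
apply_moves(linear=[[0,0,-0.2],[0,0,-0.4],[0,0,-0.6],[0,0,-0.8],[0,0,-1.0]], delta_rot=[[0,0,0],[0,0,0],[0,0,0],[0,0,0],[0,0,0]])

```text
clock: 21.17
position: [0.5213, -0.0081, 0.209]
tool_rot: [-3.142, -0.0, -0.126]
force: [-0.0, -0.5, -0.2]
grip_width: -0.0005
finger_force: 0.0
```

Run:
```python
from h import *
np.set_printoptions(precision=4,suppress=True)
o=np.array([.562,-.0155]);a=-.126;ex=np.array([np.cos(a),np.sin(a)]);ey=np.array([-ex[1],ex[0]])
S=[]
for n in('top','scene'):
    p,d=optics.grab_frame(n);W=cloud(n,d);P=W.reshape(-1,3);q=P[:,:2]-o;x=q@ex;y=q@ey;S.append(p[:,:,::-1])
    m=(P[:,2]>.06)&(P[:,2]<.1)&(abs(y)<.085)&(abs(x)<.075)
    f=np.polyfit(x[m],P[m,2],1);print(n,m.sum(),'slope',f,np.percentile(P[m,2],[2,50,98]))
cv2.imwrite('pics/end.png',cv2.resize(np.hstack(S),(800,300)))
print(monitor.observe()['position'],monitor.observe()['force'])
```

```text
top 232 slope [0.0008 0.0763] [0.0717 0.0762 0.0828]
scene 3912 slope [-0.0096  0.076 ] [0.0707 0.0761 0.0788]
[ 0.5228 -0.008   0.2107] [-0.2084  0.2084 -0.6702]
```

View pics/end.png

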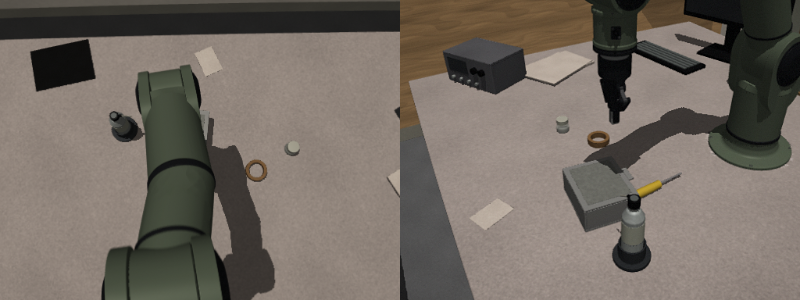

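The lid is flat: height 0.076 m, slope below 0.01 rad, at (600,190) in the right half. The arm is clear, and the jar, tape, driver and can are in place. I'm handing it in.

```bash
python3 -c "
from workcell import workorder
print(workorder.job_done())"
```

```text
the job is handed in; nothing more can be done
None
```

I handed the job in after about 21 s of robot time: lens upright in the middle of the box, cap pressed and sprung back, lid shut flat, other items left in place. The hand-in gave no verdict, and contact peaked at 41 N on the cap and 56 N on the lid, through the fingertips.

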